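# Put the mixed-up canister lids back on their own canisters

### The job

After the washing-up, all four lids were put back on the wrong canisters. Swap them round until every canister is closed by the lid of its own colour, fully down and level; the cork mat is free for putting a lid aside on the way. Set the lids on gently, they are stoneware; leave the canisters standing where they are and do not disturb the salt shaker.

Things in the scene. Friction and masses are not known exactly. Their poses are not given: they have to be found in the camera images.
- canister_white: Loose, open, round stoneware storage canister, glazed glossy white, 0.6 kg, empty. 100 mm across (shoulder narrowing to an 80 mm rim), rim 70 mm above its foot, round mouth 70 mm across. Origin: centre of the foot, z up. Its sloping shoulder shows as a ring of its colour round whatever lid is on it.
- canister_blue: Loose, open, round stoneware storage canister, glazed blue, 0.6 kg, empty. 100 mm across (shoulder narrowing to an 80 mm rim), rim 70 mm above its foot, round mouth 70 mm across. Origin: centre of the foot, z up. Its sloping shoulder shows as a ring of its colour round whatever lid is on it.
- canister_green: Loose, open, round stoneware storage canister, glazed green, 0.6 kg, empty. 100 mm across (shoulder narrowing to an 80 mm rim), rim 70 mm above its foot, round mouth 70 mm across. Origin: centre of the foot, z up. Its sloping shoulder shows as a ring of its colour round whatever lid is on it.
- canister_red: Loose, open, round stoneware storage canister, glazed brick red, 0.6 kg, empty. 100 mm across (shoulder narrowing to an 80 mm rim), rim 70 mm above its foot, round mouth 70 mm across. Origin: centre of the foot, z up. Its sloping shoulder shows as a ring of its colour round whatever lid is on it.
- lid_white: Loose lid: disc glazed glossy white, 83 mm across, 8 mm thick, 0.16 kg; fits every canister. On top a pale wooden knob, upright barrel 28 mm across, 8 to 40 mm above the origin. Below, a grey rubber plug 12 mm deep, 64 mm wide, tapering to 56 mm. Origin: centre of the disc's underside, z up; 70 mm above the canister's foot when seated, 12 mm above a surface it is put down on.
- lid_blue: Loose lid: disc glazed blue, 83 mm across, 8 mm thick, 0.16 kg; fits every canister. On top a pale wooden knob, upright barrel 28 mm across, 8 to 40 mm above the origin. Below, a grey rubber plug 12 mm deep, 64 mm wide, tapering to 56 mm. Origin: centre of the disc's underside, z up; 70 mm above the canister's foot when seated, 12 mm above a surface it is put down on.
- lid_green: Loose lid: disc glazed green, 83 mm across, 8 mm thick, 0.16 kg; fits every canister. On top a pale wooden knob, upright barrel 28 mm across, 8 to 40 mm above the origin. Below, a grey rubber plug 12 mm deep, 64 mm wide, tapering to 56 mm. Origin: centre of the disc's underside, z up; 70 mm above the canister's foot when seated, 12 mm above a surface it is put down on.
- lid_red: Loose lid: disc glazed brick red, 83 mm across, 8 mm thick, 0.16 kg; fits every canister. On top a pale wooden knob, upright barrel 28 mm across, 8 to 40 mm above the origin. Below, a grey rubber plug 12 mm deep, 64 mm wide, tapering to 56 mm. Origin: centre of the disc's underside, z up; 70 mm above the canister's foot when seated, 12 mm above a surface it is put down on.
- cork_mat: Round cork mat, 96 mm across, 8 mm thick, lying fixed on the worktop, nothing on it: free spot for a lid. Origin: centre of its underside. (Mind the wall shelf over the rear of the worktop: its underside is 0.54 m up and it begins 0.62 m ahead of the robot.)
- shaker: Small steel salt shaker standing upright at the front of the worktop, 37 mm across, 64 mm high, loose. A bystander. Origin: centre of its foot.

How it is judged:
By the outcome, as a careful person would: the job done as asked, in the order asked, and still so for the second after the job is handed in, with the robot touching nothing.
It also fails if it takes over 131 s, if anything falls off the work surface, if the arm or the gripper's body presses on something with over 40 N, if the wrist force passes 120 N, or if a joint passes its speed limit or range.

### The arm

A 7-joint arm with a two-finger parallel gripper is mounted at the origin on a cart in front of the work surface, level with it; the furniture and walls round the work are solid. World frame = base frame: x ahead of the robot, y to its left, z up, the work surface at z = 0. Lengths are in m, angles in rad, forces in N, time in s.
With the tool pointing down it reaches from about 0.425 to 0.925 m from the base axis. Payload 6.8 kg.
Tool frame: the origin (TCP) lies at the very end of the fingers, on their centre line; the grasp point (between the pads) lies 19 mm behind it; z points along the fingers, y is the line along which they close (so a half turn about z gives the same grasp; the last joint's range is limited). The gripper opens to 85 mm and grips with 20 to 120 N. Pads are 22 mm wide; open, the fingers measure 114 mm over their backs; the gripper's body (76 mm by 85 mm) begins 54 mm behind the grasp point. The pads swing forward as they close: fully open they stand 13 mm farther back than shut.
Start: joints at [1.11, 0.477, 0.022, 1.555, -0.011, 1.109, -0.083], TCP at [0.233, -0.633, 0.205] pointing down, gripper open.
Joint ranges: [-2.96, 2.96], [-0.34, 2.1], [-1.41, 1.46], [0.24, 2.44], [-1.37, 4.51], [0.17, 1.92], [-2.96, 2.96]. Speed limits (rad/s): [2.39, 2.39, 3.14, 3.14, 3.14, 3.14, 3.14].

### API

Orientations are given as a rotation vector (axis times angle).
In Python, from station import bot gives the robot as it stands. Calls block until the motion is done:
- bot.reach(position, orientation): joint-space move of the TCP to a pose.
- bot.line_to(position, rot=None, feed=0.15): straight line of the TCP; rot=None keeps the orientation; feed is the mean speed in m/s.
- bot.movej(angles): joint-space move.
- bot.open_gripper() and bot.close_gripper(effort=None): open the fingers fully, or close them until they stop; effort is the grip in N (None keeps the last).
- bot.sleep(seconds).
- bot.inverse_kinematics(position, orientation): joint angles nearest the present ones, or None.
- bot.camera(name): name is "scene" or "top" or "wrist"; returns the picture (384x512x3 uint8, red, green, blue); there is no depth.
- bot.camera_model(name): a dict with "fx", "fy", "cx", "cy" (pixels), "k1" (the pictures are not rectified: a ray, as slopes to the right and down, at radius r is drawn at 1 + k1 r^2 times it, then the intrinsics apply), "rvec" (rotation vector, rad) and "tvec" (3), from world to camera coordinates, as OpenCV has them. Camera axes: x right, y down, z forward; pixel columns grow to the right and rows downward; lengths in m; the calibration is good to about 2 mm. A picture is of the moment at which its call begins: read the wrist's pose just before it. camera_model takes no time and is no camera call; for the wrist camera it gives the pose at the moment of the call.
A pose or a line that the arm cannot do raises bot.MotionError and nothing moves.
- bot.job_done(): hands the job in; it is judged then, once.
Readings, each from a call of its own:
- bot.get_time_s(): time.
- bot.get_qpos(): joint angles.
- bot.get_dq(): joint speeds.
- bot.get_effort(): joint torques, N m.
- bot.get_tcp_pos(): TCP position.
- bot.get_orientation(): TCP orientation.
- bot.get_contact_force(): force on the tool from outside, world axes, zero at the start.
- bot.get_ft_torque(): the same for the moment, N m.
- bot.get_grip_width(): finger opening in m.
- bot.get_finger_force(): force on a finger pad.
Only numpy, scipy, OpenCV 4.12 (cv2) and the standard library are available. Lean on these libraries where they do the work, as an engineer would, in place of code of your own. Each camera call takes 0.05 s, during which the arm holds its last target. There are 200 camera calls.

## Working session

There is one attempt and no reset: what is moved stays moved. The work goes in short steps, each a Python script; the robot and the scene stay as the last script left them, time stands still between calls to the robot, and variables do not carry over. Pictures are saved under pics/ and viewed, at most 14 in all, crops included, and the job is handed in when it is done.

```bash
ls; mkdir -p pics
python3 - <<'E'
from station import bot
import cv2
for n in("scene","top"):
    cv2.imwrite(f"pics/{n}0.png",bot.camera(n)[:,:,::-1]); print(n,bot.camera_model(n))
print(bot.get_time_s(),bot.get_tcp_pos(),bot.get_orientation(),bot.get_qpos(),bot.get_grip_width())
print(bot.camera_model("wrist"))
E
```

```text
pics
scene {'fx': 418.8909701793924, 'fy': 418.8909701793924, 'cx': 251.99636471334452, 'cy': 202.52084440156406, 'k1': -0.056137648561193645, 'rvec': array([ 0.75742043, -2.60600842,  1.12753089]), 'tvec': array([0.33577485, 0.26871007, 1.10788758])}
top {'fx': 373.87132862677396, 'fy': 373.87132862677396, 'cx': 248.40563578036566, 'cy': 196.02897500680436, 'k1': -0.09584230395226714, 'rvec': array([ 2.15796288, -2.15881862,  0.1272265 ]), 'tvec': array([-0.1095829 ,  0.47645347,  1.014545  ])}
0.1 [ 0.23303462 -0.63290681  0.20364408] [-3.09129497e+00 -5.51170517e-01  6.28037843e-04] [ 1.10988126  0.47770951  0.02234238  1.55631515 -0.01149162  1.10929298
 -0.08305247] 0.08531486057293546
{'fx': 331.41812929524065, 'fy': 331.41812929524065, 'cx': 257.69433698624715, 'cy': 188.54445789143654, 'k1': -0.06397133176292555, 'rvec': array([-2.35622917,  1.64324358,  0.26182246]), 'tvec': array([-0.67430044, -0.04104137,  0.38004028])}
```

View pics/top0.png

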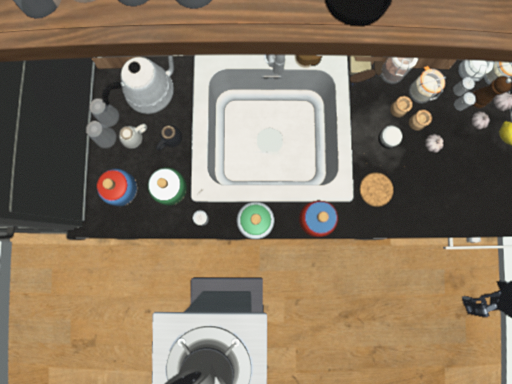

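View pics/scene0.png

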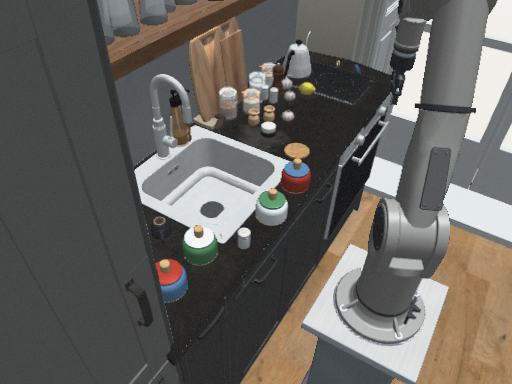

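The top view shows red lid on blue canister (117,187), white on green (166,187), green on white (256,220) and blue on red (320,219). The mat is at (377,189) and the shaker at (200,218). That makes two separate swaps, each using the mat.

```bash
cat > h.py <<'E'
import numpy as np, cv2
from station import bot
from scipy.spatial.transform import Rotation as R
def ray(m,uv,z):
    """pixels -> world points on plane z"""
    K=np.array([[m['fx'],0,m['cx']],[0,m['fy'],m['cy']],[0,0,1]])
    p=cv2.undistortPoints(np.asarray(uv,float).reshape(-1,1,2),K,np.array([m['k1'],0,0,0,0.])).reshape(-1,2)
    Rm=cv2.Rodrigues(m['rvec'])[0]; c=-Rm.T@m['tvec']
    d=np.c_[p,np.ones(len(p))]@Rm
    return c+d*((z-c[2])/d[:,2])[:,None]
def mask(img,col):
    h,s,v=cv2.split(cv2.cvtColor(img,cv2.COLOR_RGB2HSV)); h=h.astype(int)
    if col=='red': return (((h<6)|(h>172))&(s>140)&(v>40))
    if col=='blue': return ((h>98)&(h<125)&(s>100)&(v>40))
    if col=='green': return ((h>50)&(h<90)&(s>90)&(v>30))
    if col=='white': return ((s<50)&(v>150))
    if col=='wood': return ((h>8)&(h<25)&(s>60)&(v>110))
def disc(img,m,col,uv,z,win):
    """centre+radius of the hull of the colour blob near uv on plane z"""
    k=mask(img,col).astype(np.uint8); w=np.zeros_like(k); cv2.circle(w,tuple(int(a) for a in uv),win,1,-1); k*=w
    n,l,st,_=cv2.connectedComponentsWithStats(k); i=1+np.argmax(st[1:,4])
    c=max(cv2.findContours((l==i).astype(np.uint8),cv2.RETR_EXTERNAL,cv2.CHAIN_APPROX_NONE)[0],key=len)
    P=ray(m,cv2.convexHull(c),z)[:,:2]
    (x,y),r=cv2.minEnclosingCircle(P.astype(np.float32)); 
    A=np.c_[2*P,np.ones(len(P))]; s=np.linalg.lstsq(A,(P**2).sum(1),rcond=None)[0]
    return s[:2].round(4),round(float(np.sqrt(s[2]+s[:2]@s[:2])),4),(round(x,4),round(y,4)),round(r,4)
E
python3 - <<'E'
from h import *
im=bot.camera("top");m=bot.camera_model("top")
for n,lc,uv in [("blue","red",(117,187)),("green","white",(166,187)),("white","green",(256,220)),("red","blue",(320,219))]:
    print(n,lc,disc(im,m,lc,uv,.078,18),"knob",disc(im,m,'wood',uv,.11,10),"foot",disc(im,m,n,uv,.05,24))
print("mat",disc(im,m,'wood',(377,189),.008,25),"shaker",ray(m,[(200,218)],.064))
w=bot.camera_model("wrist");Rm=cv2.Rodrigues(w['rvec'])[0];c=-Rm.T@w['tvec'];T=R.from_rotvec(bot.get_orientation()).as_matrix()
print("cam in tool",T.T@(c-bot.get_tcp_pos()),"\n",T.T@Rm.T, T)
E
```

```text
blue red (array([0.5006, 0.2577]), 0.0383, (0.5012, 0.259), 0.0394) knob (array([0.4976, 0.251 ]), 0.0107, (0.4983, 0.2519), 0.0118) foot (array([0.4984, 0.2548]), 0.0512, (0.4975, 0.255), 0.053)
green white (array([0.5019, 0.1158]), 0.0418, (0.5027, 0.1167), 0.0429) knob (array([0.5014, 0.1146]), 0.0118, (0.5013, 0.1149), 0.0127) foot (array([0.5012, 0.1138]), 0.0496, (0.5009, 0.1141), 0.0509)
white green (array([ 0.4086, -0.1275]), 0.0383, (0.4086, -0.1275), 0.0388) knob (array([ 0.4081, -0.1279]), 0.012, (0.408, -0.1281), 0.0125) foot (array([ 0.408 , -0.1285]), 0.0489, (0.4081, -0.1286), 0.0494)
red blue (array([ 0.4147, -0.3006]), 0.039, (0.4151, -0.3007), 0.0398) knob (array([ 0.4138, -0.3001]), 0.0128, (0.4136, -0.2998), 0.0135) foot (array([ 0.4118, -0.2998]), 0.05, (0.4116, -0.2998), 0.0514)
mat (array([ 0.4991, -0.4783]), 0.0487, (0.4991, -0.4783), 0.0492) shaker [[0.41286017 0.01995097 0.064     ]]
cam in tool [ 7.84376047e-02 -1.53470855e-05 -1.69770952e-01] 
 [[-1.75171610e-04 -9.50979525e-01 -3.09253798e-01]
 [ 9.99999821e-01 -3.43717973e-04  4.90526477e-04]
 [-5.72776725e-04 -3.09253657e-01  9.50979415e-01]] [[ 9.38395018e-01  3.45563980e-01 -5.70573510e-04]
 [ 3.45564434e-01 -9.38394218e-01  1.23047768e-03]
 [-1.10214117e-04 -1.35184404e-03 -9.99999080e-01]]
```

```bash
cat >> h.py <<'E'
DOWN=R.from_matrix(np.array([[0,1,0],[1,0,0],[0,0,-1]]).T).as_rotvec()
POS=dict(blue=(.4995,.2555),green=(.5015,.1145),white=(.408,-.128),red=(.4135,-.300),mat=(.499,-.478))
E
python3 - <<'E'
from h import *
for k,p in POS.items():
    for z in (.083,.2):
        q=bot.inverse_kinematics([*p,z],DOWN); print(k,z,None if q is None else np.round(q,2))
bot.reach([*POS['red'],.2],DOWN)
print(bot.get_time_s(),bot.get_qpos().round(2))
im=bot.camera("wrist"); m=bot.camera_model("wrist")
cv2.imwrite("pics/w1.png",im[:,:,::-1])
E
```

```text
blue 0.083 [ 0.23  0.73 -1.13  1.88  0.77  1.05 -1.23]
blue 0.2 [ 0.22  0.5  -1.07  1.79  0.48  1.14 -1.  ]
green 0.083 [ 0.32  0.51 -0.84  2.    0.5   0.85 -0.79]
green 0.2 [ 0.37  0.33 -0.86  1.9   0.29  1.04 -0.61]
white 0.083 [ 0.58  0.29 -0.48  2.21  0.21  0.69 -0.04]
white 0.2 [ 0.64  0.1  -0.51  2.09  0.06  0.96  0.1 ]
red 0.083 [ 0.8   0.39 -0.36  2.03  0.2   0.75  0.32]
red 0.2 [ 0.82  0.24 -0.37  1.93  0.1   1.    0.41]
mat 0.083 [ 0.86  0.64 -0.27  1.6   0.2   0.94  0.52]
mat 0.2 [ 0.87  0.53 -0.29  1.5   0.16  1.14  0.55]
1.5667 [ 0.83  0.24 -0.37  1.93  0.1   1.    0.41]
```

View pics/w1.png

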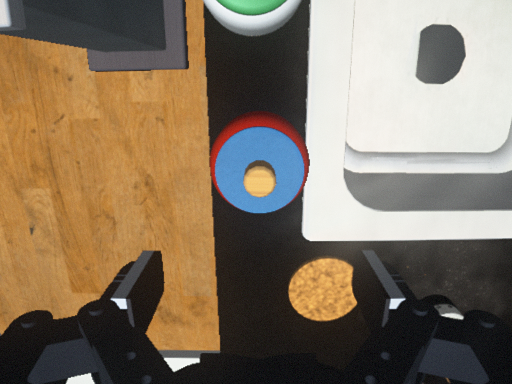

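The wrist view shows the blue lid centred at (260,170) with its knob at (260,181), and the mat at (325,290). Next I'll measure all five stations from hover.

```bash
cat >> h.py <<'E'
def proj(m,X):
    K=np.array([[m['fx'],0,m['cx']],[0,m['fy'],m['cy']],[0,0,1]])
    return cv2.projectPoints(np.array([X],float),m['rvec'],m['tvec'],K,np.array([m['k1'],0,0,0,0.]))[0].ravel()
def look(c,lid=None):
    """measure from the wrist camera at hover: lid disc, knob top"""
    m=bot.camera_model("wrist"); im=bot.camera("wrist"); x,y=POS[c]; z0=-.062 if c=='mat' else 0
    return im,{'disc':disc(im,m,lid,proj(m,(x,y,.078+z0)),.078+z0,56),'knob':disc(im,m,'wood',proj(m,(x,y,.11+z0)),.11+z0,24)}
E
python3 - <<'E'
from h import *
for c,l in [('red','blue'),('white','green'),('green','white'),('blue','red')]:
    bot.line_to([*POS[c],.2],feed=.3)
    im,d=look(c,l); cv2.imwrite(f"pics/w_{c}.png",im[:,:,::-1]); print(c,POS[c],d,bot.get_time_s())
ims=[cv2.imread(f"pics/w_{c}.png") for c in('white','green','blue')]
cv2.imwrite("pics/m1.png",np.hstack([i[60:290,130:390] for i in ims]))
E
```

```text
red (0.4135, -0.3) {'disc': (array([ 0.4136, -0.3013]), 0.0405, (0.4137, -0.3016), 0.0411), 'knob': (array([ 0.4134, -0.3009]), 0.0132, (0.4134, -0.3009), 0.0135)} 1.9167
white (0.408, -0.128) {'disc': (array([ 0.4075, -0.1277]), 0.0404, (0.4076, -0.1278), 0.0409), 'knob': (array([ 0.4075, -0.127 ]), 0.0132, (0.4075, -0.1272), 0.0135)} 2.6917
green (0.5015, 0.1145) {'disc': (array([0.5026, 0.1084]), 0.0476, (0.5008, 0.1093), 0.0498), 'knob': (array([0.5022, 0.1199]), 0.0139, (0.5022, 0.1199), 0.0149)} 3.7583
blue (0.4995, 0.2555) {'disc': (array([0.5   , 0.2614]), 0.0406, (0.4998, 0.2612), 0.0412), 'knob': (array([0.5   , 0.2624]), 0.0138, (0.4996, 0.2625), 0.0145)} 4.425
```

View pics/m1.png

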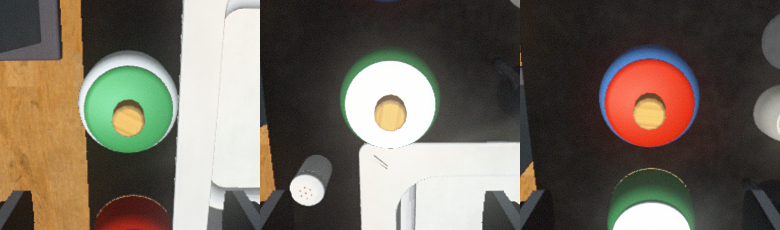

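Run:
```python
from h import *
print(bot.get_tcp_pos(),bot.get_dq().round(3))
for c,l,y in [('blue','red',.262),('green','white',.119)]:
    POS[c]=(POS[c][0],y)
    bot.line_to([*POS[c],.2],feed=.3); bot.sleep(.3)
    im,d=look(c,l); print(c,POS[c],bot.get_tcp_pos(),d,bot.get_time_s())
for n in('top','scene'):
  im=bot.camera(n); m=bot.camera_model(n); cv2.imwrite(f"pics/{n}1.png",im[:,:,::-1])
  for c,x in [('blue',(.5,.262)),('green',(.502,.119)),('white',(.4075,-.127)),('red',(.4134,-.301))]: print(n,c,proj(m,(*x,.11)).round(1))
im=cv2.imread('pics/scene0.png')[180:320,130:330]; cv2.imwrite('pics/s0c.png',cv2.resize(im,None,fx=4,fy=4))
```

```text
[0.49983508 0.25357117 0.19977942] [ 0.016 -0.005  0.008  0.005 -0.001 -0.002 -0.002]
blue (0.4995, 0.262) [0.49951682 0.26187592 0.20001342] {'disc': (array([0.5   , 0.2613]), 0.0407, (0.4998, 0.2612), 0.0412), 'knob': (array([0.4998, 0.2628]), 0.014, (0.4987, 0.2628), 0.0151)} 5.025
green (0.5015, 0.119) [0.50135842 0.11999706 0.19998494] {'disc': (array([0.5029, 0.1101]), 0.046, (0.5014, 0.1108), 0.0483), 'knob': (array([0.5022, 0.1203]), 0.0142, (0.5021, 0.1203), 0.0153)} 6.0
top blue [106.5 183.4]
top green [160.3 182.5]
top white [255.1 219. ]
top red [323.  216.6]
scene blue [163.1 262.8]
scene green [196.8 227.8]
scene white [271.7 190.2]
scene red [296.6 159.9]
```

View pics/s0c.png

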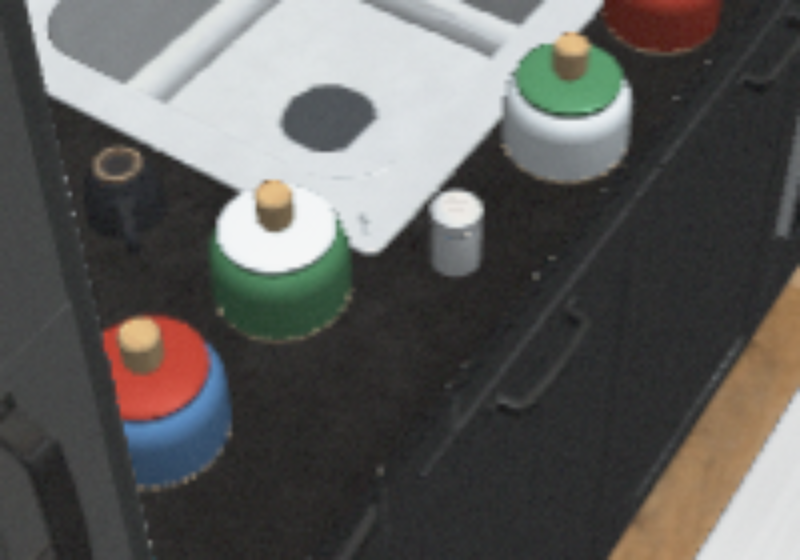

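Run:
```python
from h import *
im=cv2.imread('pics/top0.png')[:,:,::-1].copy();m=bot.camera_model("top")
for n,lc,uv in [("blue","red",(113,186)),("green","white",(163,185)),("white","green",(256,220)),("red","blue",(320,218))]:
    print(n,lc,disc(im,m,lc,uv,.078,26),"knob",disc(im,m,'wood',uv,.11,14))
im=cv2.imread('pics/scene0.png')[:,:,::-1].copy();m=bot.camera_model("scene")
for n,uv in [("blue",(164,262)),("green",(197,227)),("white",(272,190)),("red",(297,160))]: 
    print(n,ray(m,[uv],.11))
```

```text
blue red (array([0.5018, 0.2607]), 0.0402, (0.5022, 0.2607), 0.0414) knob (array([0.4993, 0.2575]), 0.0156, (0.4989, 0.2574), 0.0171)
green white (array([0.5028, 0.1165]), 0.0426, (0.5029, 0.1166), 0.043) knob (array([0.502 , 0.1152]), 0.0122, (0.5017, 0.1153), 0.0132)
white green (array([ 0.4086, -0.1275]), 0.0383, (0.4086, -0.1275), 0.0388) knob (array([ 0.4081, -0.1279]), 0.012, (0.408, -0.1281), 0.0125)
red blue (array([ 0.4146, -0.3004]), 0.039, (0.415, -0.3004), 0.0396) knob (array([ 0.4138, -0.3001]), 0.0128, (0.4136, -0.2998), 0.0135)
blue [[0.49966305 0.25879925 0.11      ]]
green [[0.50349807 0.11635306 0.11      ]]
white [[ 0.40707217 -0.12823881  0.11      ]]
red [[ 0.41216502 -0.3013751   0.11      ]]
```

```bash
cat >> h.py <<'E'
POS=dict(blue=(.4998,.2608),green=(.5022,.1183),white=(.4078,-.1275),red=(.4136,-.3008),mat=(.499,-.478))
ZG=dict(mat=.033)
def fz(): return bot.get_contact_force()[2]
def pick(c,p=None,hov=.2):
    x,y=p or POS[c]; z=ZG.get(c,.083)
    bot.line_to([x,y,hov],feed=.25); bot.line_to([x,y,z+.03],feed=.2); bot.line_to([x,y,z],feed=.06)
    bot.close_gripper(40); w=bot.get_grip_width(); t=bot.get_tcp_pos()
    print('pick',c,'width',round(w,4),'F',bot.get_contact_force().round(1),'tcp',t.round(4))
    bot.line_to([x,y,z+.03],feed=.06); bot.line_to([x,y,.2],feed=.2); bot.sleep(.2)
    print(' lifted',round(bot.get_grip_width(),4),'F',bot.get_contact_force().round(1),'t',bot.get_time_s())
def lower(c,p=None):
    x,y=p or POS[c]; z=ZG.get(c,.083)
    bot.line_to([x,y,.2],feed=.25); bot.line_to([x,y,z+.018],feed=.15); bot.sleep(.2)
    f0=bot.get_contact_force(); zz=z+.018; log=[]
    while zz>z-.0035:
        zz-=.0015; bot.line_to([x,y,zz],feed=.03); f=bot.get_contact_force()-f0; log.append((round(bot.get_tcp_pos()[2],4),f.round(1).tolist()))
        if f[2]>4 or np.hypot(f[0],f[1])>6: break
    print('place',c,'f0',f0.round(1),log[-4:]); return zz
def release(c,p=None):
    x,y=p or POS[c]; t=bot.get_tcp_pos()
    bot.open_gripper(); bot.line_to([t[0],t[1],t[2]+.04],feed=.1); bot.line_to([t[0],t[1],.2],feed=.25)
    print(' released F',bot.get_contact_force().round(1),'t',bot.get_time_s())
E
python3 - <<'E'
from h import *
pick('red'); lower('mat')
E
```

```text
pick red width -0.0002 F [-0.1  0.2  3.5] tcp [ 0.4138 -0.3009  0.0833]
 lifted 0.0 F [ 1.3 -0.6 -0.2] t 11.4
place mat f0 [ 0.1 -0.9 -0.1] [(np.float64(0.0328), [-0.3, 0.7, 0.8]), (np.float64(0.0314), [0.9, 1.6, -0.7]), (np.float64(0.0299), [-0.4, 1.6, -0.6]), (np.float64(0.0284), [0.8, -0.1, -0.4])]
```

Run:
```python
from h import *
t=bot.get_tcp_pos(); bot.line_to([t[0],t[1],.2],feed=.2); bot.open_gripper(); bot.line_to([*POS['red'],.2],feed=.25); bot.sleep(.3)
im=bot.camera('wrist'); s=bot.camera('scene')
a=im[:,:,::-1]; b=cv2.resize(s[110:240,230:370,::-1],(414,384)); cv2.imwrite('pics/w2.png',cv2.resize(np.hstack([a,b]),(800,332)))
print(bot.get_grip_width(), look('red','blue')[1])
```

```text
0.08560602008712302 {'disc': (array([ 0.4135, -0.3014]), 0.0405, (0.4133, -0.3016), 0.0411), 'knob': (array([ 0.4134, -0.3009]), 0.0132, (0.4136, -0.3009), 0.0135)}
```

View pics/w2.png

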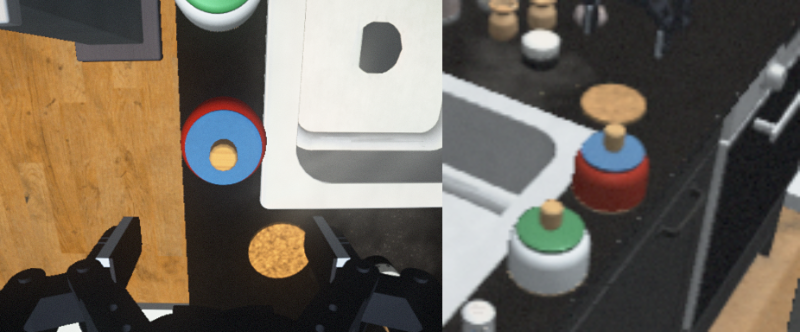

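The wrist view shows the blue lid undisturbed, so the gripper closed on nothing. I need to see where it really is relative to the lid.

Run:
```python
from h import *
s=bot.camera('scene'); m=bot.camera_model('scene')
T=bot.get_tcp_pos(); p=proj(m,T); mt=bot.camera_model('top'); print(T,bot.get_orientation(),DOWN,bot.get_qpos().round(3),p,proj(mt,T))
s=s[:,:,::-1].copy(); cv2.circle(s,tuple(int(round(a)) for a in p),3,(255,0,255),1)
t=bot.camera('top')[:,:,::-1].copy(); cv2.circle(t,tuple(int(round(a)) for a in proj(mt,T)),3,(255,0,255),1)
cv2.imwrite('pics/s2.png',cv2.resize(np.hstack([s[:330,150:],t[100:,100:400][:284]] if 0 else [s,t]),(800,300)))
```

```text
[ 0.41362893 -0.30090191  0.1998926 ] [-2.22140470e+00 -2.22121336e+00 -7.00108458e-05] [2.22144147 2.22144147 0.        ] [ 0.858  0.242 -0.408  1.924  0.113  0.998  0.399] [299.08693489 137.18130135] [330.45196925 213.9651113 ]
```

View pics/s2.png

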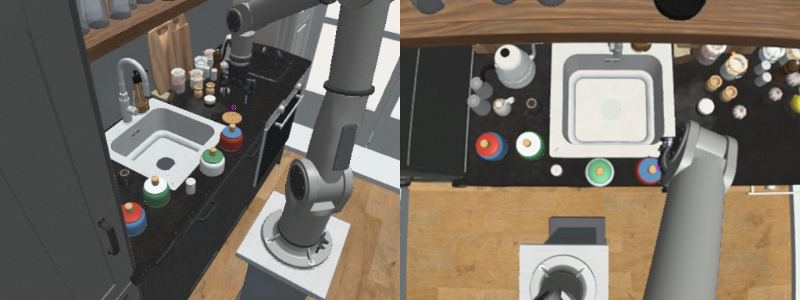

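Run:
```python
from h import *
m=bot.camera_model('scene');s=bot.camera('scene')[:,:,::-1].copy(); T=bot.get_tcp_pos()
a=cv2.resize(s[50:200,240:390],(600,600),interpolation=cv2.INTER_CUBIC)
for d in ([0,0,0],[0,0,.05],[0,0,.1],[.0427,0,0],[-.0427,0,0]):
    p=(proj(m,T+d)-[240,50])*4+2; cv2.circle(a,tuple(int(v) for v in p),5,(255,0,255),1)
w=cv2.resize(bot.camera('wrist')[200:,:,::-1],(600,216))
cv2.imwrite('pics/s3.png',a); print(bot.get_time_s())
```

```text
20.8
```

View pics/s3.png

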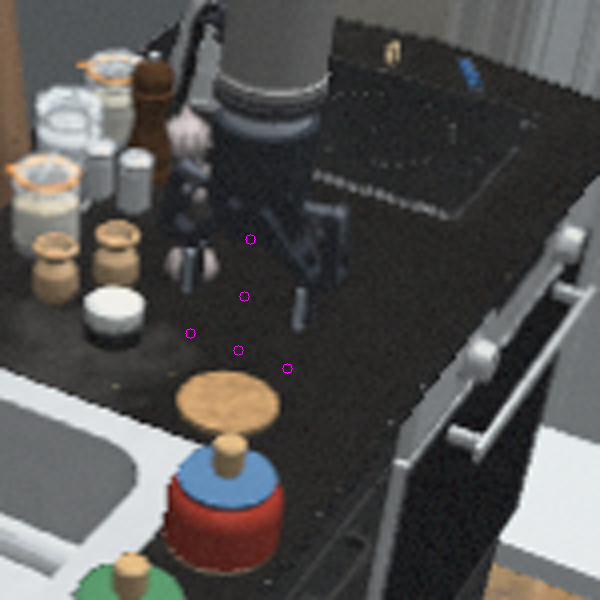

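In the scene view the open fingertips are at (187,290) and (300,328) in the crop. That is roughly 25 mm above where the reported TCP says they should be, which fits closing just over the knob. I'll touch the fixed mat gently with closed fingers to measure the offset.

Run:
```python
from h import *
x,y=POS['mat']
bot.close_gripper(20)
bot.line_to([x,y,.2],feed=.3); bot.line_to([x,y,.03],feed=.2); bot.sleep(.2)
f0=fz(); z=.03; L=[]
while z>-.04:
    z-=.0015
    try: bot.line_to([x,y,z],feed=.03)
    except bot.MotionError as e: print(e); break
    L.append((round(bot.get_tcp_pos()[2],4),round(fz()-f0,1)))
    if fz()-f0>4: break
print(L[-5:])
im=bot.camera('wrist')[:,:,::-1]; s=bot.camera('scene')[:,:,::-1]
m=bot.camera_model('wrist'); print(proj(m,bot.get_tcp_pos()))
cv2.imwrite('pics/c1.png',np.hstack([im[100:,100:420],cv2.resize(s[70:190,220:400],(426,284))]))
```

```text
[(np.float64(-0.0137), np.float64(-0.8)), (np.float64(-0.0151), np.float64(0.4)), (np.float64(-0.0167), np.float64(-0.7)), (np.float64(-0.0182), np.float64(0.3)), (np.float64(-0.0186), np.float64(5.6))]
[259.22401957 228.70069614]
```

View pics/c1.png

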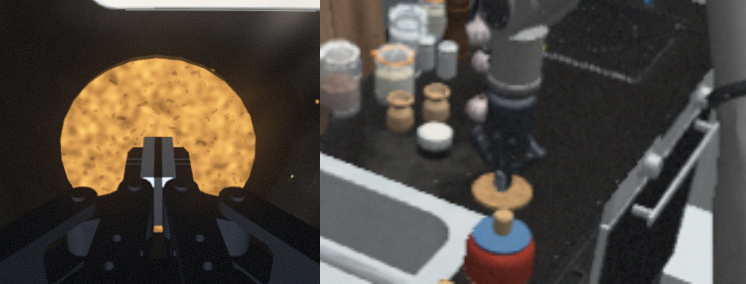

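Run:
```python
from h import *
m=bot.camera_model('wrist'); T=bot.get_tcp_pos(); print(T, bot.get_orientation())
print(ray(m,[(258,237),(258,233),(258,241),(258,197)],.008))
for k in ('mat',): print(disc(bot.camera('wrist'),m,'wood',(258,260),.008,140))
bot.line_to([T[0],T[1],.05],feed=.1); bot.open_gripper()
```

```text
[ 0.49921762 -0.47814149 -0.01858882] [ 2.22116780e+00  2.22102845e+00 -1.35668445e-04]
[[ 0.49848271 -0.47009303  0.008     ]
 [ 0.49848254 -0.46798473  0.008     ]
 [ 0.49848288 -0.47222039  0.008     ]
 [ 0.49848121 -0.44980884  0.008     ]]
(array([ 0.4982, -0.4777]), 0.0468, (0.4982, -0.4788), 0.0478)
```

The reported TCP is 26.5 mm lower than the real fingertips and there is no lateral offset worth correcting. I'll apply that correction and add a width check on each grasp.

```bash
sed -i "s/ZG=dict(mat=.033)/ZG=dict(mat=.0075)/; s/ZG.get(c,.083)/ZG.get(c,.0575)/; s/POS=dict(blue=(.4998.*/POS=dict(blue=(.4998,.2608),green=(.5022,.1183),white=(.4078,-.1275),red=(.4136,-.3008),mat=(.4985,-.478))/" h.py
sed -i "s/^    bot.line_to(\[x,y,z+.03\],feed=.06); bot.line_to(\[x,y,.2\]/    if not .02<w<.035: raise SystemExit('bad grasp')\n&/" h.py
python3 - <<'E'
from h import *
for k,p in POS.items(): print(k,bot.inverse_kinematics([*p,.054],DOWN) is not None)
pick('red')
im=bot.camera('wrist')[:,:,::-1]; cv2.imwrite('pics/g1.png',im[60:,60:460])
lower('mat')
E
```

```text
blue True
green True
white True
red True
mat True
pick red width 0.0268 F [-1.2  0.6  5.3] tcp [ 0.4137 -0.3009  0.0579]
 lifted 0.0264 F [-0.   0.1 -3.2] t 38.2333
place mat f0 [-0.7 -0.4 -2. ] [(np.float64(0.0118), [0.7, 1.1, -0.7]), (np.float64(0.0104), [0.4, 1.0, 0.6]), (np.float64(0.0089), [0.9, 1.6, 0.6]), (np.float64(0.0081), [0.2, 2.0, 4.9])]
```

View pics/g1.png

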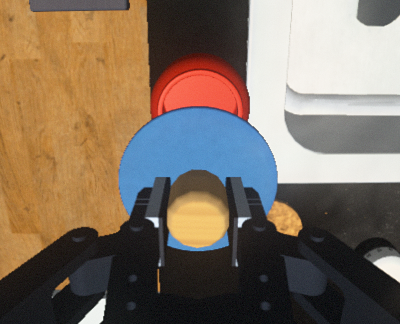

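The blue lid is gripped level by its knob, and it touched the mat at the expected height. Continuing.

```bash
sed -i "s/bot.line_to(\[x,y,.2\],feed=.25)/bot.line_to([x,y,.2],feed=.4)/; s/bot.line_to(\[x,y,hov\],feed=.25)/bot.line_to([x,y,hov],feed=.4)/; s/zz-=.0015/zz-=.002/" h.py
python3 - <<'E'
from h import *
release('mat'); pick('blue'); lower('red'); print(bot.get_time_s())
im=bot.camera('wrist')[:,:,::-1]; s=bot.camera('scene')[:,:,::-1]; cv2.imwrite('pics/g2.png',np.hstack([im[84:,100:420],cv2.resize(s[100:250,230:380],(300,300))]))
E
```

```text
released F [0.2 0.9 0.1] t 45.6583
pick blue width 0.0257 F [-1.  -0.6  4.9] tcp [0.4999 0.2609 0.0579]
 lifted 0.0261 F [ 0.3 -0.8 -0.8] t 51.1583
place red f0 [ 0.1  0.2 -1. ] [(np.float64(0.0633), [-0.6, 0.1, 0.0]), (np.float64(0.0613), [-0.0, 1.3, -0.7]), (np.float64(0.0593), [0.2, 0.1, -0.0]), (np.float64(0.0579), [-1.4, 1.4, 5.3])]
56.1583
```

View pics/g2.png

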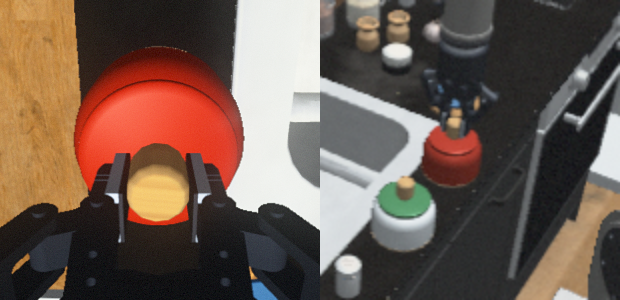

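The red lid is down on the red canister and seated at the same height as the grasp. Continuing with a seat-height check after each placement.

Run:
```python
from h import *
release('red')
for a,b in [('mat','blue'),('white','mat'),('green','white'),('mat','green')]:
    pick(a); lower(b); z=bot.get_tcp_pos()[2]-ZG.get(b,.0575)
    if abs(z)>.0022: print('STOP seat',z,bot.get_time_s()); break
    release(b)
else:
    bot.line_to([.47,-.45,.25],feed=.4); bot.sleep(.3)
t=bot.camera('top')[:,:,::-1]; s=bot.camera('scene')[:,:,::-1]
cv2.imwrite('pics/f.png',np.hstack([cv2.resize(t[140:250,80:350],(400,163)),np.zeros((163,1,3),np.uint8)]) if 0 else np.vstack([cv2.resize(t[140:250,80:350],(648,264)),cv2.resize(s[120:310,130:400],(648,336))[:336]]))
print(bot.get_time_s())
```

```text
released F [-0.6 -0.2 -0.5] t 57.975
pick mat width 0.0261 F [-0.  -0.1  2.3] tcp [ 0.4989 -0.4782  0.0079]
 lifted 0.0262 F [ 1.1  0.1 -2.4] t 62.625
place blue f0 [-0.4  0.3 -1.8] [(np.float64(0.0613), [-0.0, 0.0, 1.3]), (np.float64(0.0593), [-0.2, -1.0, 0.3]), (np.float64(0.0578), [1.0, -0.4, 3.0]), (np.float64(0.0577), [-5.9, -4.4, 22.1])]
 released F [-0.6  0.1  0.2] t 70.05
pick white width 0.0258 F [-2.2  0.1  5.9] tcp [ 0.4079 -0.1276  0.0578]
 lifted 0.0265 F [ 1.1  1.5 -1.7] t 74.6917
place mat f0 [ 0.1  0.3 -2. ] [(np.float64(0.0133), [-0.4, 0.2, 0.5]), (np.float64(0.0113), [-0.7, -0.3, -0.1]), (np.float64(0.0093), [-0.2, -0.2, 0.4]), (np.float64(0.008), [-0.8, 0.3, 5.5])]
 released F [-0.1  0.9 -0.7] t 81.4417
pick green width 0.0261 F [-0.3 -0.4  5.2] tcp [0.5023 0.1183 0.0579]
 lifted 0.0258 F [-0.1  0.4 -1.3] t 86.575
place white f0 [-0.2 -0.3 -2.2] [(np.float64(0.0634), [-0.1, 0.4, 1.0]), (np.float64(0.0614), [0.8, 0.4, 0.4]), (np.float64(0.0594), [0.1, -0.2, 0.3]), (np.float64(0.0579), [-1.5, 0.3, 7.6])]
 released F [ 0.6  0.1 -0.6] t 92.5333
pick mat width 0.0263 F [ 0.4 -0.4  2.9] tcp [ 0.4988 -0.4782  0.0079]
 lifted 0.0261 F [-0.5 -0.3 -1.5] t 97.6
place green f0 [ 0.8 -0.6 -3. ] [(np.float64(0.0633), [-0.9, 0.1, 1.4]), (np.float64(0.0613), [0.0, 0.5, 1.0]), (np.float64(0.0594), [-0.4, 0.4, 1.6]), (np.float64(0.0578), [-2.0, -0.5, 5.2])]
 released F [-0.7  0.6 -0.1] t 104.3917
106.3667
```

View pics/f.png

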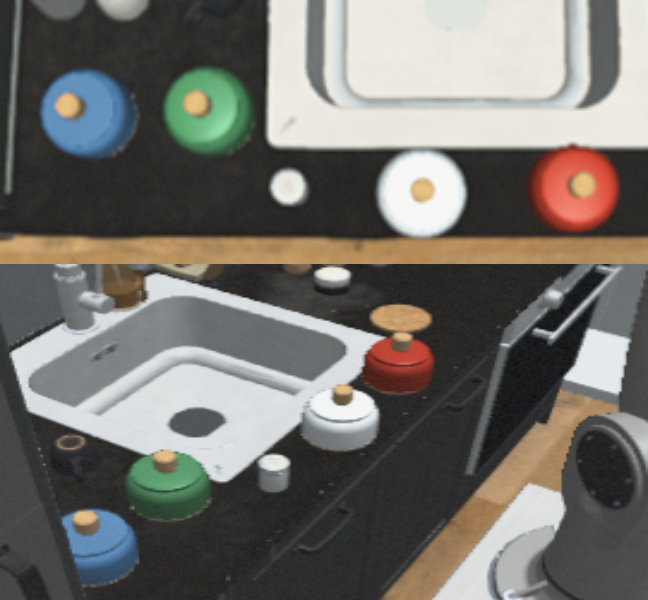

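All four lids match their canisters and sit level. The mat is free and the shaker hasn't moved.

```bash
python3 -c "
from station import bot
print(bot.job_done())"
```

```text
the job is handed in; nothing more can be done
None
```

Every canister is closed by the lid of its own colour, level and fully down, and the job was handed in at about 106 s; the blue lid was set down hardest, at 22 N.

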